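# Load the sign panel and hang the wiring tote

### The job

Make up the kit for the yellow sign: slide the yellow panel upright and fully home into the narrow pocket at the front of the orange tote, then pick the tote up by its handle and hang it gently by the handle on the yellow hook, left hanging freely and still. Leave the white panel in the rack and the red primer bottle where they are, and do not tip the tote over.

Things in the scene. Friction and masses are not known exactly. Their poses are not given: they have to be found in the camera images.
- tote: Loose orange open tote, 0.3 kg, on the table. Origin: centre of underside below the handle; x to its back, y left, z up. Spans x -68 to +50 mm, y +-75 mm (uprights +-79 mm); walls 50 mm high. Handle: black straight bar along y on two flat uprights, 12 (x) by 10 mm (z), 150 mm long, centred on x 0, z 135 mm. Open below it but for bobbins behind it up to z 31 mm. Narrow pocket along the front.
- slot (a point): Middle of the pocket's mouth, at tote (-58, 0, 50) mm; axes as the tote's. The pocket is an upright slot open at the top, 10 mm wide in x, 116 mm long in y, floor at tote z = 5 mm. A seated panel's top edge is at tote z = 105 mm, 58 mm in front of the handle bar's mid-plane.
- handle (a point): Middle of the underside of the tote's handle bar, at tote (0, 0, 130) mm; axes as the tote's. The hook goes under here; grip the bar some 30 to 45 mm to one side of it so that the fingers clear the hook.
- panel_yellow: Loose yellow flat panel, 8 mm thick (x), 110 mm wide (y), 100 mm tall (z), 85 g, standing upright in one of the rack's two slots. Origin: centre of the lower edge. The lowest 6 mm is stepped down to 5 mm thick and 108 mm wide. Both faces are alike: either way round will do in the pocket.
- panel_white: Loose white panel of the same shape in the rack's other slot; not needed.
- rack: Fixed plywood rack, 140 (x) by 130 (y) by 40 mm high. Origin: centre of the underside. Two slots along y at x = -40 and +40 mm, 11 mm wide, floors at z = 10 mm; which panel is in which slot varies. The panels' top edges stand at 110 mm.
- hook: Fixed hook stand. Origin: centre of the underside of its base plate (140 x 130 x 10 mm). An 18 mm square post rises there to z 175 mm. From its top a yellow round arm, 10 mm thick, runs level along the stand's -x (roughly towards the robot), axis at z 170 mm, to x -145 mm, where it turns up into a tip: top at z 197 mm, outermost x -157 mm. Nothing stands above the arm.
- hook_seat (a point): Best place for the handle bar: top of the hook's arm at stand (-122, 0, 175) mm, 23 mm behind the upturned tip; axes as the stand's. With the handle point here and the tote's x along the stand's x (pocket towards the robot), the tote clears the post and hangs 45 mm above the table.
- primer: Loose red plastic bottle, 68 mm diameter, 200 mm tall, towards the far side of the table; not to be disturbed. Origin: centre of the underside.
Not all that is in view belongs to the job. What is shaped like the tote but blue is not meant.

How it is judged:
On the way, in this order (a step that is already met when the one before it is completed fails the run):
1. The yellow panel stands fully down in the tote's pocket while the tote stands on the table (x of panel_yellow in the frame of tote between -0.064 and -0.052 m and y of panel_yellow in the frame of tote between -0.008 and 0.008 m and z of panel_yellow in the frame of tote below 0.01 m and angle between the z axis of panel_yellow and the z axis of tote, either way round below 0.15 rad and height (world z) of tote below 0.01 m and angle between tote's own z axis and vertical below 0.1 rad), for 0.2 s.
2. The tote hangs by its handle on the hook (x of handle in the frame of hook_seat between -0.03 and 0.09 m and y of handle in the frame of hook_seat between -0.045 and 0.045 m and z of handle in the frame of hook_seat between -0.015 and 0.02 m and height (world z) of tote above 0.02 m and contact force between tote and hook above 1 N and angle between tote's own z axis and vertical below 0.4 rad), for 0.2 s.
At the end, for the whole second after the job is handed in: The tote hangs still on the hook arm by its handle bar (between post and tip, hook within 45 mm of the bar's middle), over 20 mm clear of the table, leaning under 0.40 rad, slower than 0.05 m/s and 0.5 rad/s, with the yellow panel within 5 mm of the pocket floor and 0.15 rad of upright in it (all of step 2 and x of panel_yellow in the frame of tote between -0.064 and -0.052 m and y of panel_yellow in the frame of tote between -0.008 and 0.008 m and z of panel_yellow in the frame of tote below 0.01 m and angle between the z axis of panel_yellow and the z axis of tote, either way round below 0.15 rad and linear speed of tote below 0.05 m/s and angular speed of tote below 0.5 rad/s); the robot touches nothing.
It fails at once if The white panel is moved more than 25 mm (distance of panel_white from where it was at the start of the episode above 0.025 m).
It fails at once if The primer bottle is moved more than 30 mm (distance of primer from where it was at the start of the episode above 0.03 m).
It fails at once if The tote is tipped by more than 0.7 rad (angle between tote's own z axis and vertical above 0.7 rad).
It fails at once if The tote is dropped or rammed onto the hook stand (over 40 N) (contact force between tote and hook above 40 N).
It also fails if it takes over 72 s, if anything falls off the work surface, if the arm or the gripper's body presses on something with over 40 N, if the wrist force passes 120 N, or if a joint passes its speed limit or range.

### The arm

A 6-joint arm with a two-finger parallel gripper is mounted at the origin on the work surface. World frame = base frame: x ahead of the robot, y to its left, z up, the work surface at z = 0. Lengths are in m, angles in rad, forces in N, time in s.
With the tool pointing down it reaches from about 0.375 to 0.9 m from the base axis. Payload 3.1 kg.
Tool frame: the origin (TCP) lies at the very end of the fingers, on their centre line; the grasp point (between the pads) lies 19 mm behind it (robot.pinch_z is the distance from the TCP to the grasp point, in m); z points along the fingers, y is the line along which they close (so a half turn about z gives the same grasp; the last joint's range is limited). The gripper opens to 87 mm and grips with 3 to 60 N. Pads are 19 mm wide; open, the fingers measure 117 mm over their backs; the gripper's body (75 mm by 190 mm) begins 51 mm behind the grasp point.
Start: joints at [1.018, 0.527, 1.433, -0, 1.181, -0.178], TCP at [0.229, 0.582, 0.223] pointing down, gripper open.
Joint ranges: [-3.08, 3.08], [-0.75, 2.2], [0.22, 2.44], [-1.43, 4.57], [0, 2.65], [-2.85, 2.85]. Speed limits (rad/s): [2.79, 2.79, 3.14, 3.14, 3.14, 3.14].

### API

Orientations are given as a rotation vector (axis times angle).
In Python, from plant import robot gives the robot as it stands.
- The arm moves only by the tool move_arm, never from a script. Its argument "moves" is one flat list of numbers, 7 for each row, row after row: the shift along the tool's x, y, z in cm, then the turn, a rotation vector about the tool's x, y, z in rad, then the opening, from 0 (shut) to 1 (fully open). In form: [dx, dy, dz, rx, ry, rz, gripper, dx, dy, dz, rx, ry, rz, gripper, ...]. A call has 1 to 5 rows; each row shifts and turns the commanded pose from where the row before left it, along the tool's axes as they then stand; what a row does not reach is not made up. A row lasts 1/10 s, in which the tool goes at most 50 mm and 8.59 degrees, less where a joint would pass 70% of its speed; a pose out of reach is approached as far as the arm can. A call with a gripper value outside its range is refused whole. The fingers move at their own pace and stop on an object; "force" is the grip in N (left out, the last holds). Time passes only in rows, so rows that do not move let the fingers close. It gives the time, the measured TCP pose, the force, the opening and the grip force at its end, in the units of the state.
- robot.state(): the state, without advancing time (a new reading comes with each control period).
- robot.get_image(name): name is "side" or "top" or "wrist"; returns the picture (480x640x3 uint8, red, green, blue); there is no depth.
- robot.camera_info(name): a dict with "fx", "fy", "cx", "cy" (pixels), "R" (3x3) and "t" (3): a world point X has camera coordinates R X + t. Camera axes: x right, y down, z forward; pixel columns grow to the right and rows downward; lengths in m; the calibration is good to about 2 mm. The wrist camera is an equidistant fisheye: a pixel r from the principal point sees the ray r / f radians off the axis. A picture is of the moment at which its call begins: read the wrist's pose just before it. camera_info takes no time and is no camera call; for the wrist camera it gives the pose at the moment of the call.
- robot.close_job(): hands the job in; it is judged then, once.
The state is a dict: "t": time; "joint_positions": joint angles; "qd": joint speeds; "effort": joint torques, N m; "tool_pos": TCP position; "eef_rot": TCP orientation; "force": force on the tool from outside, world axes, zero at the start; "torque": the same for the moment, N m; "opening": finger opening in m; "finger_force": force on a finger pad.
Only numpy, scipy, OpenCV 4.12 (cv2) and the standard library are available. Lean on these libraries where they do the work, as an engineer would, in place of code of your own. Each camera call takes 0.05 s, during which the arm holds its last target. There are 200 camera calls.

## Working session

There is one attempt and no reset: what is moved stays moved. The work goes in short steps, Python scripts to look and compute and a tool call to move; the robot and the scene stay as the last step left them, time stands still between calls to the robot, and variables do not carry over. Pictures are saved under pics/ and viewed, at most 10 in all, crops included, and the job is handed in when it is done.

Besides the shell and the picture viewer there is one more tool, called after "Request:" as a command line: name --argument value ..., lists and objects as JSON in quotes. move_arm: Moves the arm, as the interface text tells. Its arguments: {"type":"object","properties":{"moves":{"type":"array","items":{"type":"number"}},"force":{"type":"number"}},"required":["moves"]}

```bash
mkdir -p pics; ls
python3 - <<'E'
from plant import robot
import cv2,numpy as np
s=robot.state();print(s)
for n in("side","top"):
    im=robot.get_image(n);cv2.imwrite(f"pics/{n}0.png",im[:,:,::-1])
    c=robot.camera_info(n);print(n,{k:np.round(v,4).tolist() for k,v in c.items() if not isinstance(v,str)}, (-np.array(c["R"]).T@c["t"]).round(3))
E
```

```text
pics
{'t': 0.0, 'joint_positions': array([ 1.01753327e+00,  5.28450428e-01,  1.43387979e+00, -2.15067305e-05,
        1.18139536e+00, -1.78513378e-01]), 'qd': array([ 0.00197537,  0.00041897,  0.00135515,  0.00025064,  0.00078899,
       -0.00066623]), 'effort': array([ 9.93103604e-04, -4.40028226e+01, -1.76589721e+01,  6.33101701e-02,
        5.81067475e-02, -1.63656591e-04]), 'tool_pos': array([0.22837567, 0.58100633, 0.22158846]), 'eef_rot': array([-0.5850653 , -3.08587356,  0.00313905]), 'force': array([-0.16881997,  0.53627083, -0.96760243]), 'torque': array([-0.03206245,  0.02890964,  0.04476118]), 'finger_force': 0.0, 'opening': 0.08717027734551913}
side {'fx': 622.0882, 'fy': 622.0882, 'cx': 317.5397, 'cy': 239.708, 'R': [[0.7374, -0.6754, 0.004], [-0.5074, -0.5579, -0.6568], [0.4458, 0.4823, -0.7541]], 't': [-0.3364, 0.4133, 1.4683]} [-0.197 -0.705  1.38 ]
top {'fx': 620.5179, 'fy': 620.5179, 'cx': 322.3462, 'cy': 240.1555, 'R': [[-0.0216, -0.9997, 0.0088], [-0.9961, 0.0208, -0.0852], [0.085, -0.0106, -0.9963]], 't': [0.0872, 0.5541, 1.4646]} [0.429 0.091 1.506]
```

View pics/side0.png

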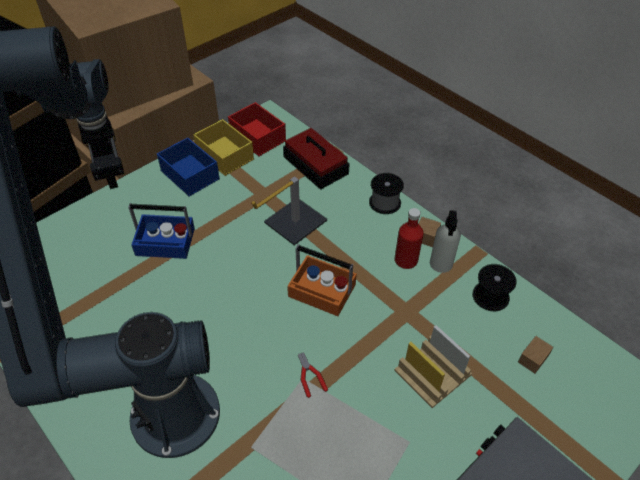

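View pics/top0.png

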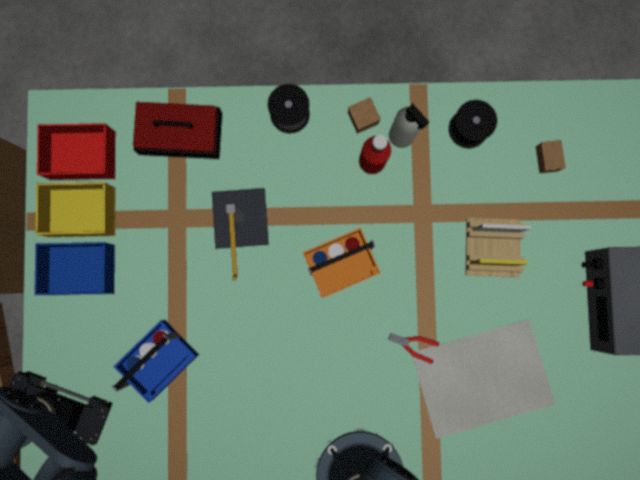

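Orange tote candidates: orange at top (342,262) / side (323,280); blue at top (155,360) / side (163,237). The orange one matches. Yellow panel: top (500,262), side (425,366); the yellow tray at top (75,210) and the hook arm are other things. I'll confirm this in one enlarged crop sheet.

```bash
cat > h.py <<'E'
from plant import robot
import cv2,numpy as np
from scipy.spatial.transform import Rotation as Ro
def cam(n): return robot.camera_info(n)
def ray(c,p):
    c=cam(c) if isinstance(c,str) else c
    R=np.array(c["R"]);d=R.T@np.array([(p[0]-c["cx"])/c["fx"],(p[1]-c["cy"])/c["fy"],1]);return -R.T@c["t"],d/np.linalg.norm(d)
def tri(rs):
    A=sum(np.eye(3)-np.outer(d,d) for o,d in rs);b=sum((np.eye(3)-np.outer(d,d))@o for o,d in rs);X=np.linalg.solve(A,b)
    return X,max(np.linalg.norm(np.cross(X-o,d)) for o,d in rs)
def onz(r,z): o,d=r;return o+d*(z-o[2])/d[2]
def fish(c,p):
    u=np.array([p[0]-c["cx"],p[1]-c["cy"]]);r=np.hypot(*u);th=r/c["fx"];R=np.array(c["R"])
    d=R.T@np.array([*(u/max(r,1e-9)*np.sin(th)),np.cos(th)]);return -R.T@c["t"],d
def mask(im,lo,hi,box):
    h=cv2.cvtColor(im,cv2.COLOR_RGB2HSV);m=cv2.inRange(h,np.array(lo),np.array(hi));z=np.zeros_like(m);x0,y0,x1,y1=box;z[y0:y1,x0:x1]=m[y0:y1,x0:x1];return z
E
python3 - <<'E'
from h import *
s=cv2.imread("pics/side0.png");t=cv2.imread("pics/top0.png")
def cr(i,x,y,w,h): return cv2.resize(i[y:y+h,x:x+w],(400,300),interpolation=cv2.INTER_CUBIC)
a=np.vstack([np.hstack([cr(s,270,225,100,75+15-15),cr(t,292,222,100,75)]),np.hstack([cr(s,385,325,100,75),cr(t,450,205,100,75)])])
cv2.imwrite("pics/crop1.png",a)
for n,im,b in(("side",s,(385,325,480,400)),("top",t,(450,205,540,290)),("sidehook",s,(240,160,305,230)),("tophook",t,(215,200,250,290))):
    m=mask(im[:,:,::-1].copy(),(20,110,60),(35,255,255),b)
    cs,_=cv2.findContours(m,0,2);c=max(cs,key=cv2.contourArea);r=cv2.minAreaRect(c)
    print(n,cv2.contourArea(c),r[1],cv2.boxPoints(r).round(1).tolist(),cv2.approxPolyDP(c,2,True)[:,0].tolist())
E
```

```text
side 763.0 (54.93070983886719, 17.471418380737305) [[399.0, 353.29998779296875], [411.20001220703125, 340.79998779296875], [450.70001220703125, 378.8999938964844], [438.5, 391.5]] [[410, 342], [406, 360], [439, 391], [444, 373]]
top 281.0 (7.0, 57.0) [[470.0, 258.0], [527.0, 258.0], [527.0, 265.0], [470.0, 265.0]] [[470, 261], [490, 265], [527, 263], [523, 260], [493, 258]]
sidehook 130.5 (7.256819725036621, 45.725486755371094) [[250.89999389648438, 202.10000610351562], [291.1000061035156, 180.3000030517578], [294.6000061035156, 186.6999969482422], [254.39999389648438, 208.5]] [[292, 182], [288, 182], [257, 204], [253, 201], [253, 206], [259, 206]]
tophook 221.0 (66.18850708007812, 5.699764251708984) [[227.6999969482422, 213.1999969482422], [233.39999389648438, 212.8000030517578], [238.10000610351562, 278.79998779296875], [232.39999389648438, 279.20001220703125]] [[230, 213], [230, 245], [235, 279], [233, 214]]
```

View pics/crop1.png

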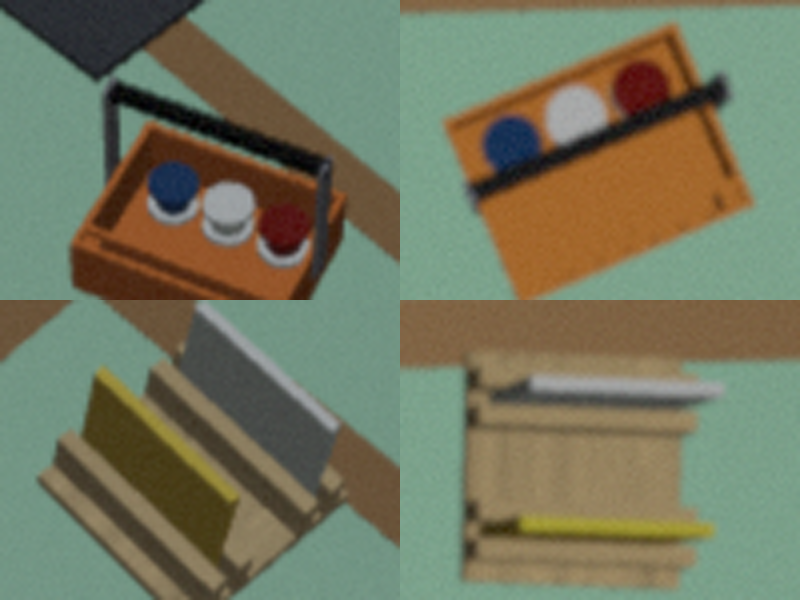

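The crops show the orange tote with its black bar, and the pocket on its robot side: side bar ends (298,248)-(350,266), top bar ends (311,269)-(373,244). The yellow panel is in the rack's near slot: top view top edge (480,261)-(529,263), side (410,343)-(444,374).

```bash
cat > m.py <<'E'
from h import *
P={"panL":((410.2,342.8),(480.3,261.2)),"panR":((444.3,374),(528.7,262.8)),
"hanL":((298,247.8),(310.8,269.5)),"hanR":((350.8,265.3),(373.3,244)),"tip":((254,203),(236,279)),"root":((291,182.5),(231.5,214))}
if __name__=="__main__":
  for k,(s,t) in P.items():
    X,e=tri([ray("side",s),ray("top",t)]);print(k,X.round(4),round(e,4))
  c=cam("wrist");print({k:np.round(v,3).tolist() for k,v in c.items() if not isinstance(v,str)}, (-np.array(c["R"]).T@c["t"]).round(3), robot.state()["tool_pos"], Ro.from_rotvec(robot.state()["eef_rot"]).as_matrix().round(3))
E
python3 m.py
```

```text
panL [ 0.4944 -0.2791  0.1134] 0.0016
panR [ 0.4885 -0.3872  0.1165] 0.0018
hanL [0.4815 0.1037 0.137 ] 0.0003
hanR [ 0.5354 -0.0358  0.1469] 0.0013
tip [0.4634 0.2599 0.1988] 0.0009
root [0.6036 0.2717 0.1753] 0.0001
{'fx': 371.648, 'fy': 371.648, 'cx': 322.062, 'cy': 234.128, 'R': [[0.367, 0.93, -0.001], [0.9, -0.355, 0.252], [0.234, -0.094, -0.968]], 't': [-0.624, -0.028, 0.39]} [0.163 0.607 0.384] [0.22842309 0.58105901 0.22168181] [[-0.931  0.366 -0.001]
 [ 0.366  0.931 -0.002]
 [ 0.    -0.002 -1.   ]]
```

Request:
move_arm --moves '[0,0,-1,0,0,0.138,1,0,0,-1,0,0,0.138,1,0,0,-1,0,0,0.138,1,0,0,-1,0,0,0.138,1,0,0,-1,0,0,0.138,1]'

```text
t: 0.6
tool_pos: [0.2285, 0.5812, 0.2723]
eef_rot: [-1.602, -2.702, 0.002]
force: [-0.2, 0.0, -0.5]
opening: 0.0869
finger_force: 0.0
```

Request:
move_arm --moves '[0,0,0,0,0,0.138,1,-5,0.2,0,0,0,0,1,-5,0.2,0,0,0,0,1,-5,0.2,0,0,0,0,1,-5,0.2,0,0,0,0,1]'

```text
t: 1.1
tool_pos: [0.3081, 0.3962, 0.2721]
eef_rot: [1.776, 2.591, -0.001]
force: [1.7, -0.4, -0.1]
opening: 0.0872
finger_force: 0.0
```

Request:
move_arm --moves '[-5,0.2,0,0,0,0,1,-5,0.2,0,0,0,0,1,-5,0.2,0,0,0,0,1,-5,0.2,0,0,0,0,1,-5,0.2,0,0,0,0,1]'

```text
t: 1.6
tool_pos: [0.4074, 0.1667, 0.2725]
eef_rot: [-1.777, -2.59, 0.0]
force: [0.9, 0.4, -1.7]
opening: 0.0873
finger_force: 0.0
```

Request:
move_arm --moves '[-5,0.2,0,0,0,0,1,-5,0.2,0,0,0,0,1,-5,0.2,0,0,0,0,1,-5,0.2,0,0,0,0,1,-5,0.2,0,0,0,0,1]'

```text
t: 2.1
tool_pos: [0.5066, -0.0629, 0.2723]
eef_rot: [-1.778, -2.589, -0.0]
force: [0.7, 0.7, -0.7]
opening: 0.0872
finger_force: 0.0
```

Request:
move_arm --moves '[0,0,0,0,0,0,1,0,0,0,0,0,0,1]'

```text
t: 2.3
tool_pos: [0.5062, -0.0619, 0.2719]
eef_rot: [-1.78, -2.586, 0.0]
force: [-0.9, -0.7, -0.7]
opening: 0.0873
finger_force: 0.0
```

```bash
cat >> h.py <<'E'
import json
def snap(name):
    s=robot.state();c=cam("wrist");im=robot.get_image("wrist")
    cv2.imwrite(f"pics/{name}.png",im[:,:,::-1]);json.dump({k:np.array(v).tolist() for k,v in c.items() if not isinstance(v,str)},open(f"pics/{name}.json","w"))
    a=Ro.from_rotvec(s["eef_rot"]).as_matrix();print(s["t"],s["tool_pos"].round(4),"a",np.arctan2(a[1,0],a[0,0]).round(4),a[:,2].round(4))
def load(name): return cv2.imread(f"pics/{name}.png")[:,:,::-1].copy(),json.load(open(f"pics/{name}.json"))
E
python3 -c "
from h import *
snap('w1')"
```

```text
2.3 [ 0.5062 -0.0619  0.2719] a 1.936 [-0.0017  0.001  -1.    ]
```

View pics/w1.png

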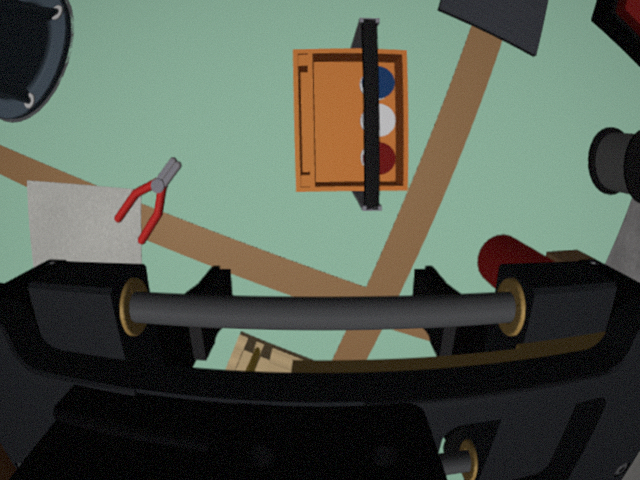

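The wrist view shows the tote aligned with the image: outer rim corners about (293,50), (407,50), (407,190), (297,190), the pocket a thin strip at column ~304 rows 58-185, and the bar from (370,20) to (372,208). I'll take a second view, shifted, for height.

Request:
move_arm --moves '[-0.5,-4,0,0,0,0,1,-0.5,-4,0,0,0,0,1,0,0,0,0,0,0,1,0,0,0,0,0,0,1]'

```text
t: 2.75
tool_pos: [0.4348, -0.0977, 0.2728]
eef_rot: [1.777, 2.591, 0.001]
force: [-0.0, -0.2, -0.6]
opening: 0.0867
finger_force: 0.0
```

Run:
```python
from h import *
snap('w2')
out=[]
for n in('w1','w2'):
    im,c=load(n)
    o=mask(im,(5,120,60),(19,255,255),(200,0,560,255))
    cs,_=cv2.findContours(o,0,2);k=max(cs,key=cv2.contourArea);x,y,w,h=cv2.boundingRect(k);print(n,x,y,w,h,cv2.approxPolyDP(k,3,True)[:,0].tolist())
    out.append(cv2.resize(im[0:220,x-8:x+w+2],(400,600) if 0 else None,fx=2.7,fy=2.7,interpolation=cv2.INTER_CUBIC)[:,:400])
    if n=='w1': print(x-8)
    else: print(x-8)
a=np.hstack(out)[:600];cv2.imwrite("pics/c2.png",a[:,:,::-1]);print(a.shape)
```

```text
2.75 [ 0.4348 -0.0977  0.2728] a 1.9392 [ 5.e-04  4.e-04 -1.e+00]
w1 293 48 72 144 [[361, 48], [293, 50], [297, 191], [364, 190], [364, 166], [359, 160], [364, 146], [364, 132], [359, 125], [363, 111], [363, 94], [358, 87], [363, 75]]
285
w2 366 43 91 143 [[371, 43], [366, 53], [367, 178], [372, 183], [455, 184], [451, 178], [455, 176], [455, 167], [436, 168], [426, 157], [432, 139], [442, 136], [456, 140], [456, 132], [437, 133], [426, 120], [427, 110], [435, 102], [456, 102], [456, 94], [438, 98], [426, 86], [426, 76], [433, 68], [456, 65], [455, 50]]
358
(594, 494, 3)
```

View pics/c2.png

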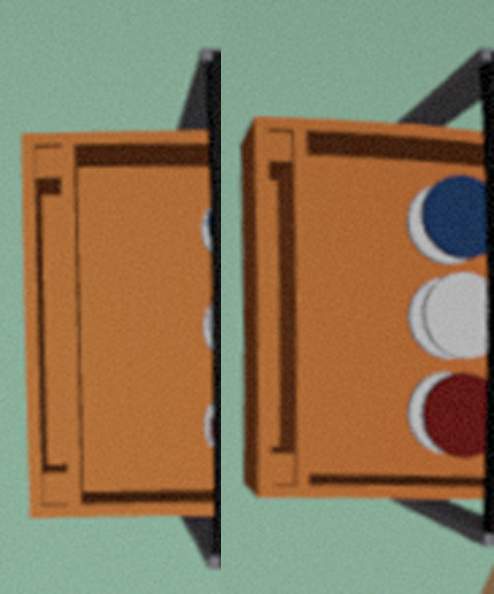

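Run:
```python
from h import *
i1,c1=load('w1');i2,c2=load('w2')
P={"TL":((298.15,65.6),(376.15,59.6)),"TR":((307.6,65.6),(385.8,59.6)),"BL":((300.7,174.8),(376.9,167.8)),"BR":((309.8,174.8),(385.8,167.8))}
X={}
for k,(a,b) in P.items():
    X[k],e=tri([fish(c1,a),fish(c2,b)]);z=[onz(fish(c,p),.05)[:2].round(4).tolist() for c,p in((c1,a),(c2,b))];print(k,X[k].round(4),round(e,4),z)
for n,(im,c) in(('w1',(i1,c1)),('w2',(i2,c2))):
    V=im.max(2)
    for r in (30,60,100,150,185):
        w=np.where(V[r,340:520]<50)[0]+340;print(n,r,[(g[0],g[-1]) for g in np.split(w,np.where(np.diff(w)>1)[0]+1) if len(g)>3])
```

```text
TL [0.4298 0.0663 0.0518] 0.0002 [[0.4294, 0.0668], [0.43, 0.0665]]
TR [0.439  0.0694 0.0542] 0.0001 [[0.4385, 0.0701], [0.4393, 0.0706]]
BL [ 0.4723 -0.0393  0.0494] 0.0003 [[0.4722, -0.039], [0.4723, -0.0396]]
BR [ 0.4811 -0.0359  0.0495] 0.0001 [[0.4811, -0.0357], [0.4811, -0.036]]
w1 30 [(np.int64(360), np.int64(375)), (np.int64(483), np.int64(489))]
w1 60 [(np.int64(362), np.int64(377))]
w1 100 [(np.int64(364), np.int64(377))]
w1 150 [(np.int64(365), np.int64(378))]
w1 185 [(np.int64(364), np.int64(378))]
w2 30 [(np.int64(445), np.int64(448)), (np.int64(450), np.int64(468))]
w2 60 [(np.int64(455), np.int64(470))]
w2 100 [(np.int64(457), np.int64(471))]
w2 150 [(np.int64(456), np.int64(471))]
w2 185 [(np.int64(456), np.int64(469))]
```

Pocket mouth measured at (0.4555, 0.0155, ~0.051), yaw 0.38, length 114 mm. That matches the text (z 50, length 116). Now to look at the panel.

Request:
move_arm --moves '[0,0,0,0,0,0.141,1,0,0,0,0,0,0.141,1,0,0,0,0,0,0.141,1,-4.7,1,0,0,0,0,1,-4.7,1,0,0,0,0,1]'

```text
t: 3.3
tool_pos: [0.452, -0.193, 0.2729]
eef_rot: [2.275, 2.165, 0.001]
force: [1.4, 0.0, 0.4]
opening: 0.087
finger_force: 0.0
```

Request:
move_arm --moves '[-4.7,1,0,0,0,0,1,-4.7,1,0,0,0,0,1,-4.7,1,0,0,0,0,1,-4.7,1,0,0,0,0,1,-4.7,1,0,0,0,0,1]'

```text
t: 3.8
tool_pos: [0.4893, -0.4324, 0.2723]
eef_rot: [2.279, 2.162, 0.001]
force: [0.2, -0.4, 0.9]
opening: 0.0872
finger_force: 0.0
```

Request:
move_arm --moves '[0,0,0,0,0,0,1,0,0,0,0,0,0,1]'

```text
t: 4.0
tool_pos: [0.4884, -0.4313, 0.2714]
eef_rot: [-2.281, -2.159, -0.001]
force: [-0.4, 1.1, 0.1]
opening: 0.0873
finger_force: 0.0
```

Run:
```python
from h import *
snap('w3')
im,c=load('w3')
m=mask(im,(20,100,40),(35,255,255),(150,0,560,255))
cs,_=cv2.findContours(m,0,2)
for k in cs:
    if cv2.contourArea(k)>60: print(cv2.contourArea(k),cv2.boxPoints(cv2.minAreaRect(k)).round(1).tolist(),cv2.approxPolyDP(k,2,True)[:,0].tolist())
cv2.imwrite("pics/c3.png",im[:300,120:520,::-1])
```

```text
4.0 [ 0.4884 -0.4313  0.2714] a 1.516 [-2.0e-04  1.4e-03 -1.0e+00]
1157.0 [[316.0, 43.0], [327.0, 43.0], [327.0, 167.0], [316.0, 167.0]] [[318, 43], [316, 166], [326, 167], [325, 43]]
```

View pics/c3.png

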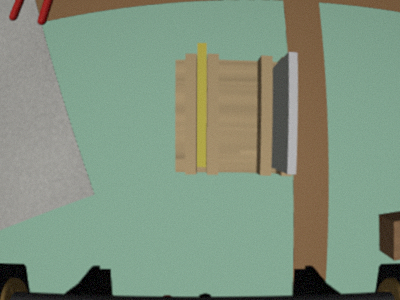

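The crop shows the panel edge-on, with full-image ends about (321.5,42.5) and (321,167.5). The white panel is to the right at column ~412.

Run:
```python
from h import *
im,c=load('w3')
E=[(321.7,42.5),(321.2,167.5)]
T=[(480.3,261.2),(528.7,262.8)];S=[(410.2,342.8),(444.3,374)]
Z=[]
for p,t,s in zip(E,T,S):
    X,e=tri([fish(c,p),ray("top",t),ray("side",s)]);z=onz(fish(c,p),.11);Z.append(z);print(X.round(4),round(e,4),z.round(4))
d=Z[0]-Z[1];print(np.hypot(*d[:2]),"yaw",np.arctan2(-d[0],d[1]),"mid",(Z[0]+Z[1])/2)
```

```text
[ 0.4945 -0.2783  0.1143] 0.0021 [ 0.4951 -0.2757  0.11  ]
[ 0.4885 -0.3868  0.1164] 0.0021 [ 0.4885 -0.3864  0.11  ]
0.11089268066699474 yaw -0.059742061790868585 mid [ 0.49178483 -0.33109525  0.11      ]
```

Request:
move_arm --moves '[3.4,-0.1,0,0,0,0.005,0.7,3.4,-0.1,0,0,0,0,0.7,3.2,0,0,0,0,0,0.7,0,0,3.5,0,0,0,0.7,0,0,3.5,0,0,0,0.7]'

```text
t: 4.55
tool_pos: [0.4926, -0.3284, 0.204]
eef_rot: [2.279, 2.156, 0.001]
force: [-0.0, -0.1, 0.4]
opening: 0.0625
finger_force: 0.0
```

Request:
move_arm --moves '[0,0,3.5,0,0,0,0.7,0,0,3.5,0,0,0,0.7,0,0,2.6,0,0,0,0.7,0,0,2,0,0,0,0.7,0,0,0,0,0,0,0.7]'

```text
t: 5.05
tool_pos: [0.4898, -0.3277, 0.0843]
eef_rot: [-2.28, -2.152, -0.0]
force: [-0.7, -0.2, -0.4]
opening: 0.0607
finger_force: 0.0
```

Request:
move_arm --moves '[0,0,0,0,0,0,0,0,0,0,0,0,0,0,0,0,0,0,0,0,0,0,0,0,0,0,0,0,0,0,0,0,0,0,0]' --force 20

```text
t: 5.55
tool_pos: [0.4913, -0.3317, 0.0873]
eef_rot: [2.286, 2.153, 0.0]
force: [0.7, 0.5, -0.4]
opening: 0.0289
finger_force: 0.0
```

Request:
move_arm --moves '[0,0,0,0,0,0,0,0,0,0,0,0,0,0,0,0,0,0,0,0,0,0,0,0,0,0,0,0,0,0,0,0,0,0,0]' --force 20

```text
t: 6.05
tool_pos: [0.4913, -0.3316, 0.0866]
eef_rot: [2.287, 2.153, 0.0]
force: [0.3, 0.2, -0.1]
opening: 0.008
finger_force: 20.0
```

```bash
python3 -c "
from h import *
for i in range(3): s=robot.state();print(s['t'],s['tool_pos'],s['eef_rot'],s['force'],s['opening'],s['joint_positions'])"
```

```text
6.05 [ 0.49134805 -0.33161649  0.08656728] [2.28674319e+00 2.15330796e+00 3.05457857e-04] [ 0.30012691  0.20758751 -0.06163954] 0.007951028601120309 [-7.82144740e-01  6.66270576e-01  1.62614453e+00  2.33114624e-04
  8.48586499e-01 -7.22211607e-01]
6.05 [ 0.49134805 -0.33161649  0.08656728] [2.28674319e+00 2.15330796e+00 3.05457857e-04] [ 0.30012691  0.20758751 -0.06163954] 0.007951028601120309 [-7.82144740e-01  6.66270576e-01  1.62614453e+00  2.33114624e-04
  8.48586499e-01 -7.22211607e-01]
6.05 [ 0.49134805 -0.33161649  0.08656728] [2.28674319e+00 2.15330796e+00 3.05457857e-04] [ 0.30012691  0.20758751 -0.06163954] 0.007951028601120309 [-7.82144740e-01  6.66270576e-01  1.62614453e+00  2.33114624e-04
  8.48586499e-01 -7.22211607e-01]
```

Request:
move_arm --moves '[0,0,-2,0,0,0,0,0,0,-3.5,0,0,0,0,0,0,-4,0,0,0,0,0,0,-4,0,0,0,0,0,0,-3,0,0,0,0]'

```text
t: 6.55
tool_pos: [0.4912, -0.3317, 0.2539]
eef_rot: [2.286, 2.153, -0.0]
force: [0.6, -0.7, -0.5]
opening: 0.0079
finger_force: 20.0
```

Request:
move_arm --moves '[0,0,0,0,0,-0.11,0,0,0,0,0,0,-0.11,0,0,0,0,0,0,-0.11,0,0,0,0,0,0,-0.11,0,4.2,1.2,0,0,0,0,0]'

```text
t: 7.05
tool_pos: [0.4876, -0.2925, 0.2514]
eef_rot: [1.763, 2.595, -0.004]
force: [1.4, 1.4, -1.2]
opening: 0.0079
finger_force: 20.0
```

Request:
move_arm --moves '[4.2,1.2,0,0,0,0,0,4.2,1.2,0,0,0,0,0,4.2,1.2,0,0,0,0,0,4.2,1.2,0,0,0,0,0,4.2,1.2,0,0,0,0,0]'

```text
t: 7.55
tool_pos: [0.4635, -0.069, 0.2514]
eef_rot: [-1.762, -2.6, 0.001]
force: [1.2, -0.2, -0.4]
opening: 0.0079
finger_force: 20.0
```

Request:
move_arm --moves '[4.2,1.2,0,0,0,0,0,4.2,1.1,0,0,0,0,0,0,0,0,0,0,0,0,0,0,0,0,0,0,0,0,0,0,0,0,0,0]'

```text
t: 8.05
tool_pos: [0.455, 0.015, 0.2516]
eef_rot: [1.762, 2.6, -0.001]
force: [0.1, 0.1, -0.9]
opening: 0.0077
finger_force: 20.0
```

Run:
```python
from h import *
snap('w4');s=robot.state();print(s['opening'],s['force'])
im,c=load('w4')
for n in("side",):
    t=robot.get_image(n);cv2.imwrite("pics/s4.png",t[:,:,::-1])
a=np.hstack([im[0:480,100:540],cv2.resize(t[180:340,230:350],(360,480),interpolation=cv2.INTER_CUBIC)])
cv2.imwrite("pics/c4.png",a[:,:,::-1])
```

```text
8.05 [0.455  0.015  0.2516] a 1.9504 [ 2.e-04 -7.e-04 -1.e+00]
0.008011124894846833 [-0.45130623  0.62158957 -1.04612464]
```

View pics/c4.png

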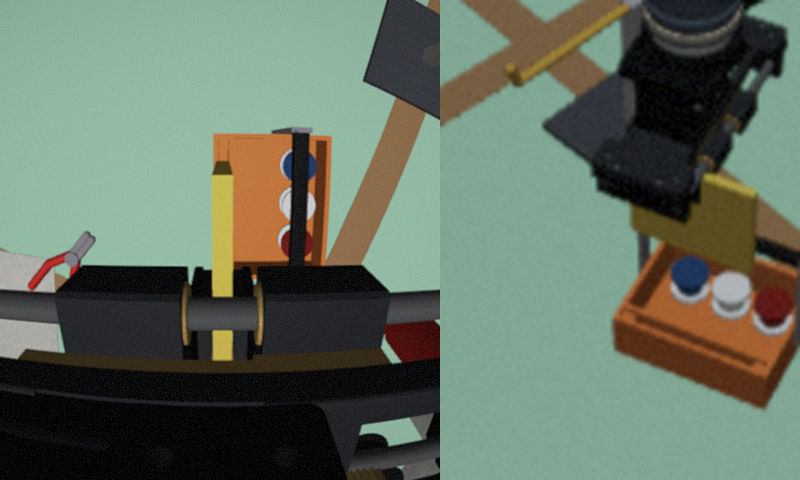

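The panel (crop columns 212-232) is held upright over the pocket, whose lines show at columns ~217-229. I'll check the alignment in numbers.

Run:
```python
from h import *
im,c=load('w4')
for r in (138,142,146,150,155): print(r,im[r-1:r+2,310:338,0].mean(0).astype(int).tolist())
print(im[172:240,305:340,1].mean(0).astype(int).tolist())
R=Ro.from_euler('z',.38).as_matrix()
for p in((311,145),(313,145),(318,145),(330,145)):
    print(p,(R.T@(onz(fish(c,p),.05)-[.4555,.0155,0])).round(4))
a,_=tri([fish(c,(322,145)),fish(c,(322,145))]) if 0 else (0,0)
# panel: faces at top z
s=robot.state()['tool_pos']
for p in((312,200),(332,200)): print(p,(R.T@(onz(fish(c,p),s[2]+.0234)-s)).round(4))
```

```text
138 [147, 147, 160, 176, 191, 192, 194, 190, 183, 189, 189, 192, 192, 190, 192, 192, 192, 190, 184, 187, 189, 193, 191, 193, 187, 183, 182, 180]
142 [146, 148, 157, 175, 191, 194, 193, 187, 173, 182, 189, 192, 191, 190, 191, 191, 192, 188, 174, 184, 188, 192, 191, 191, 190, 192, 191, 191]
146 [148, 149, 157, 177, 190, 190, 191, 188, 177, 185, 190, 192, 191, 192, 191, 193, 193, 187, 177, 184, 192, 192, 190, 193, 189, 192, 191, 193]
150 [147, 148, 158, 178, 191, 194, 192, 190, 181, 185, 189, 191, 194, 192, 191, 191, 190, 180, 162, 182, 191, 195, 190, 189, 191, 193, 190, 192]
155 [147, 149, 158, 178, 189, 194, 192, 186, 171, 179, 191, 193, 191, 191, 193, 189, 190, 167, 153, 177, 192, 191, 192, 193, 191, 192, 191, 192]
[188, 189, 189, 189, 189, 189, 186, 183, 180, 180, 179, 180, 180, 179, 179, 179, 179, 180, 180, 179, 179, 179, 179, 179, 179, 180, 179, 166, 137, 119, 118, 118, 119, 119, 119]
(311, 145) [-0.0126  0.0639  0.05  ]
(313, 145) [-0.0106  0.0639  0.05  ]
(318, 145) [-0.0058  0.0639  0.05  ]
(330, 145) [0.0059 0.0639 0.05  ]
(312, 200) [-0.005   0.0473  0.0234]
(332, 200) [0.0025 0.0473 0.0234]
```

Request:
move_arm --moves '[0,0.1,2.5,0,0,0,0,0,0,3,0,0,0,0,0,0,3,0,0,0,0,0,0,2.5,0,0,0,0,0,0,0.5,0,0,0,0]'

```text
t: 8.65
tool_pos: [0.4541, 0.0153, 0.1342]
eef_rot: [-1.762, -2.595, 0.004]
force: [-1.4, -0.2, -1.6]
opening: 0.0079
finger_force: 20.0
```

Request:
move_arm --moves '[0,0,0,0,0,0,0,0,0,0,0,0,0,0,0,0,0,0,0,0,0]'

```text
t: 8.95
tool_pos: [0.4567, 0.0158, 0.1377]
eef_rot: [1.761, 2.598, 0.002]
force: [-0.9, 0.1, 0.2]
opening: 0.0078
finger_force: 20.0
```

Run:
```python
from h import *
snap('w5');s=robot.state();print(s['opening'],s['force'])
im,c=load('w5')
t=robot.get_image("side");cv2.imwrite("pics/s5.png",t[:,:,::-1])
a=np.hstack([cv2.resize(im[60:210,270:370],(400,600),interpolation=cv2.INTER_CUBIC),cv2.resize(t[225:325,290:357],(400,600),interpolation=cv2.INTER_CUBIC)])
cv2.imwrite("pics/c5.png",a[:,:,::-1])
```

```text
8.95 [0.4567 0.0158 0.1377] a 1.9504 [ 2.9e-03 -6.0e-04 -1.0e+00]
0.007824544265597363 [ 0.13259503 -0.2402859  -1.08119022]
```

View pics/c5.png

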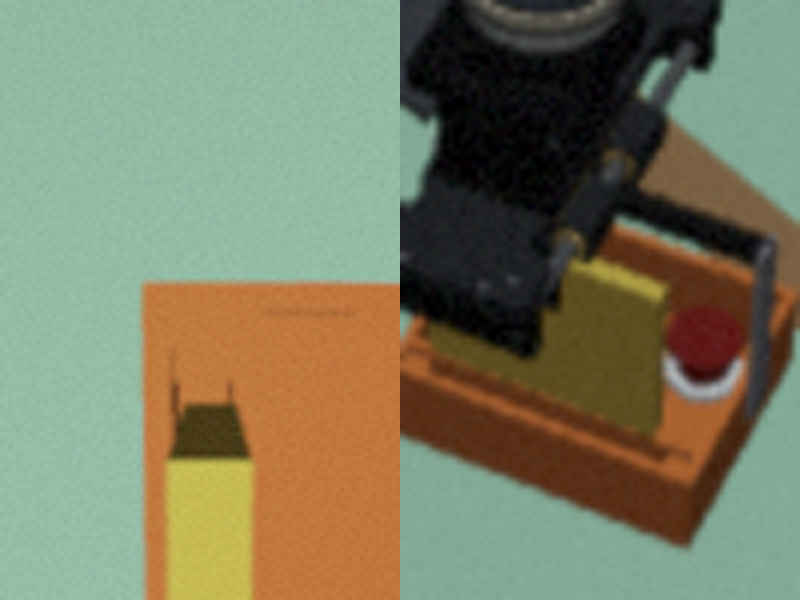

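Run:
```python
from h import *
im,c=load('w5');s=np.array([.4567,.0158,.1377])
R=Ro.from_euler('z',.38).as_matrix()
for n,p,z in(("pocket end",(320.5,155.7),.05),("pL",(313.5,155.7),.05),("pR",(327.5,155.7),.05),("pan bottom",(323,161.2),.0611+.006),("pan top",(322.5,60+460/4),.1611),("panel L",(316.7,161.2),.067),("panel R",(329.3,161.2),.067)):
    print(n,(R.T@(onz(fish(c,p),z)-s)).round(4))
```

```text
pocket end [-0.002   0.0585 -0.0877]
pL [-0.0067  0.0585 -0.0877]
pR [ 0.0026  0.0585 -0.0877]
pan bottom [-0.0005  0.0558 -0.0706]
pan top [-0.0012  0.0563  0.0234]
panel L [-0.0044  0.0558 -0.0707]
panel R [ 0.0035  0.0558 -0.0707]
```

The panel bottom is 1.5 mm too far along tool +y (bottom centre crop column 212, pocket 202), and lengthwise it is within 0.5 mm. I'll correct that and lower it.

Request:
move_arm --moves '[0,-0.15,0,0,0,0,0,0,0,0.6,0,0,0,0,0,0,0.6,0,0,0,0,0,0,0.5,0,0,0,0,0,0,0,0,0,0,0]'

```text
t: 9.55
tool_pos: [0.4543, 0.0156, 0.1195]
eef_rot: [-1.762, -2.601, 0.0]
force: [0.1, 0.0, 4.8]
opening: 0.0079
finger_force: 20.0
```

Request:
move_arm --moves '[0,0,0,0,0,0,0,0,0,0,0,0,0,0]'

```text
t: 9.75
tool_pos: [0.4543, 0.0156, 0.1195]
eef_rot: [1.762, 2.601, 0.0]
force: [0.4, -0.1, 4.0]
opening: 0.0077
finger_force: 20.0
```

Run:
```python
from h import *
snap('w6');s=robot.state();print(s['opening'],s['force'],s['torque'])
im,c=load('w6')
t=robot.get_image("side");cv2.imwrite("pics/s6.png",t[:,:,::-1])
a=np.hstack([cv2.resize(im[60:210,270:370],(400,600),interpolation=cv2.INTER_CUBIC),cv2.resize(t[225:325,290:357],(400,600),interpolation=cv2.INTER_CUBIC)])
cv2.imwrite("pics/c6.png",a[:,:,::-1])
```

```text
9.75 [0.4543 0.0156 0.1195] a 1.9509 [ 1.e-04 -0.e+00 -1.e+00]
0.007946379036381242 [ 0.25344406 -0.50131035  3.92860619] [-0.0482728   0.12568453  0.03777601]
```

View pics/c6.png

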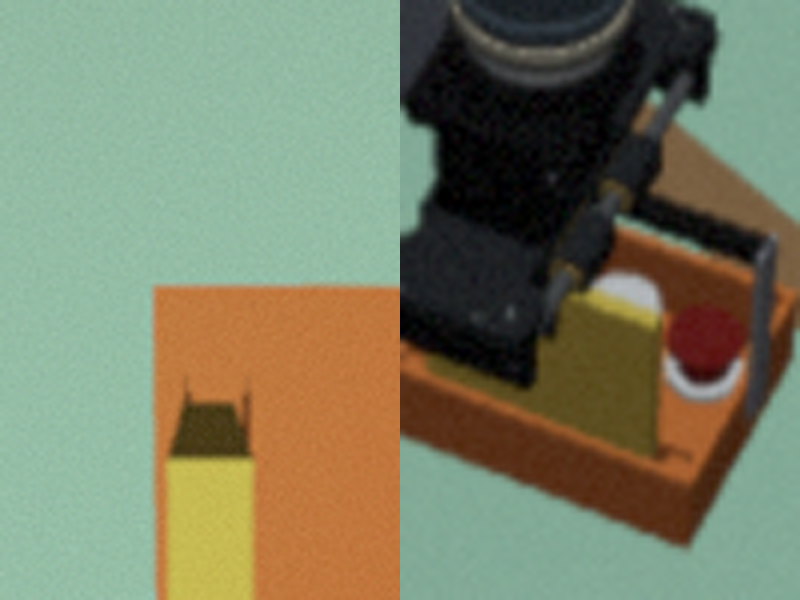

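The pocket lines are now at crop 187/247 and the panel at 187/237. The stepped edge is in, and the full-thickness part rests on the front rim, about 0.8 mm off. I'll nudge it +y and continue.

Request:
move_arm --moves '[0,0.08,-0.3,0,0,0,0,0,0,0,0,0,0,0,0,0,0.4,0,0,0,0,0,0,0.4,0,0,0,0,0,0,0,0,0,0,0]'

```text
t: 10.35
tool_pos: [0.4549, 0.016, 0.1139]
eef_rot: [-1.762, -2.6, 0.0]
force: [1.7, -0.3, -0.9]
opening: 0.0076
finger_force: 20.0
```

Request:
move_arm --moves '[0,0,0.7,0,0,0,0,0,0,0.7,0,0,0,0,0,0,0.7,0,0,0,0,0,0,0,0,0,0,0]'

```text
t: 10.75
tool_pos: [0.4546, 0.016, 0.0925]
eef_rot: [-1.761, -2.6, 0.001]
force: [0.8, 0.3, -1.6]
opening: 0.0078
finger_force: 20.0
```

Request:
move_arm --moves '[0,0,0.6,0,0,0,0,0,0,0.3,0,0,0,0,0,0,0.2,0,0,0,0,0,0,0,0,0,0,0]'

```text
t: 11.15
tool_pos: [0.4547, 0.016, 0.0823]
eef_rot: [-1.762, -2.601, 0.0]
force: [-0.2, 0.4, -0.5]
opening: 0.0081
finger_force: 20.0
```

Request:
move_arm --moves '[0,0,0.2,0,0,0,0,0,0,0,0,0,0,0]'

```text
t: 11.35
tool_pos: [0.455, 0.0159, 0.0806]
eef_rot: [1.762, 2.601, 0.0]
force: [0.3, 0.2, -1.2]
opening: 0.0079
finger_force: 20.0
```

Request:
move_arm --moves '[0,0,0,0,0,0,0.25,0,0,0,0,0,0,0.25,0,0,0,0,0,0,0.25,0,0,0,0,0,0,0.25,0,0,0,0,0,0,0.25]'

```text
t: 11.85
tool_pos: [0.455, 0.0159, 0.0806]
eef_rot: [1.762, 2.601, 0.0]
force: [-1.2, -0.2, 0.9]
opening: 0.0212
finger_force: 0.0
```

Request:
move_arm --moves '[0,0,-2,0,0,0,0.25,0,0,-3,0,0,0,0.25,0,0,-4,0,0,0,0.25,0,0,-4,0,0,0,0.25,0,0,-4,0,0,0,0.25]'

```text
t: 12.35
tool_pos: [0.4544, 0.016, 0.2521]
eef_rot: [-1.762, -2.601, 0.0]
force: [1.2, -0.4, -0.3]
opening: 0.0218
finger_force: 0.0
```

Request:
move_arm --moves '[-5,1,-1,0,0,0,0.5,-4,1,0,0,0,0,0.5,0,0,0,0,0,0,0.5,0,0,0,0,0,0,0.5]'

```text
t: 12.75
tool_pos: [0.5055, -0.059, 0.2597]
eef_rot: [-1.763, -2.598, 0.0]
force: [-1.1, 0.9, -0.6]
opening: 0.0416
finger_force: 0.0
```

Run:
```python
from h import *
snap('w7')
im,c=load('w7')
R=Ro.from_euler('z',.38).as_matrix()
m=mask(im,(20,100,40),(35,255,255),(200,0,450,300));k=max(cv2.findContours(m,0,2)[0],key=cv2.contourArea);b=cv2.boxPoints(cv2.minAreaRect(k));print(b.tolist())
for p in b: print((R.T@(onz(fish(c,p),.105)-[.4555,.0155,0])).round(4))
t=robot.get_image("side");t2=robot.get_image("top");cv2.imwrite("pics/s7.png",t[:,:,::-1]);cv2.imwrite("pics/t7.png",t2[:,:,::-1])
a=np.hstack([im[0:300,200:460],cv2.resize(t[225:325,275:375],(300,300),interpolation=cv2.INTER_CUBIC)])
cv2.imwrite("pics/c7.png",a[:,:,::-1])
V=im.max(2)
for r in range(10,270,20):
    w=np.where(V[r,200:460]<50)[0]+200;print(r,[(int(g[0]),int(g[-1])) for g in np.split(w,np.where(np.diff(w)>1)[0]+1) if len(g)>3])
```

```text
12.75 [ 0.5055 -0.059   0.2597] a 1.9491 [-1.4e-03  8.0e-04 -1.0e+00]
[[294.0, 54.0], [307.0, 54.0], [307.0, 180.0], [294.0, 180.0]]
[-0.0059  0.0567  0.105 ]
[0.005  0.0565 0.105 ]
[ 0.0046 -0.0525  0.105 ]
[-0.0066 -0.0524  0.105 ]
10 [(444, 447)]
30 [(365, 380)]
50 [(367, 380)]
70 [(367, 381)]
90 [(367, 381)]
110 [(367, 380)]
130 [(367, 380)]
150 [(367, 381)]
170 [(366, 381)]
190 [(366, 380)]
210 [(362, 379)]
230 []
250 []
```

View pics/c7.png

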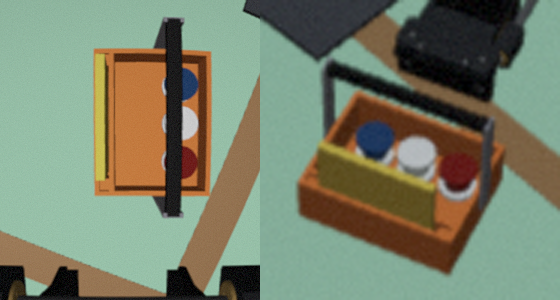

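The panel is seated: wrist full-image edges columns 294-307, rows 54-180, giving tote x ≈ 0, 109 mm long at z 0.105. The side view shows it upright and low. Next are the bar and hook positions.

Run:
```python
from h import *
im,c=load('w7');s=np.array([.5055,-.059,.2597])
def R(y): return Ro.from_euler('z',y).as_matrix()
r=R(.38)
for p,z in(((381,50),.14),((381,190),.14),((374,18),.14),((374,216),.14)):
    X=onz(fish(c,p),z);print(X.round(4),(r.T@(X-s)).round(4))
t2=cv2.imread("pics/t7.png");t=cv2.imread("pics/s7.png");
# handle ends: triangulate wrist+top+side
for w,tt,ss in(((374,18),(310.8,269.5),(298,247.8)),((374,216),(373.3,244),(350.8,265.3))):
    X,e=tri([fish(c,w),ray("top",tt),ray("side",ss)]);print("end",X.round(4),round(e,4))
for p,z in(((231,213),.175),((233.3,245),.175),((235.5,275),.175),((235.7,279.5),.195)): print("hook",onz(ray("top",p),z).round(4))
```

```text
[0.4939 0.0872 0.14  ] [ 0.0435  0.1401 -0.1197]
[ 0.5347 -0.0135  0.14  ] [ 0.044   0.0314 -0.1197]
[0.4796 0.1099 0.14  ] [ 0.0386  0.1664 -0.1197]
[ 0.5377 -0.0344  0.14  ] [ 0.0391  0.0109 -0.1197]
end [0.4806 0.1053 0.1399] 0.0044
end [ 0.5361 -0.0349  0.1454] 0.0016
hook [0.6057 0.2729 0.175 ]
hook [0.5364 0.2686 0.175 ]
hook [0.4719 0.2645 0.175 ]
hook [0.4618 0.2615 0.195 ]
```

Request:
move_arm --moves '[2.8,1.9,0,0,0,0,0.5,2.8,1.9,0,0,0,0,0.5,0,0,3.5,0,0,0,0.5,0,0,3.5,0,0,0,0.5,0,0,2.5,0,0,0,0.5]'

```text
t: 13.4
tool_pos: [0.5184, 0.0093, 0.1634]
eef_rot: [-1.757, -2.601, 0.002]
force: [-0.1, 0.4, -0.6]
opening: 0.0435
finger_force: 0.0
```

Request:
move_arm --moves '[0,0,2,0,0,0,0.5,0,0,1.5,0,0,0,0.5,0,0,1.4,0,0,0,0.5,0,0,0,0,0,0,0.5,0,0,0,0,0,0,0.5]'

```text
t: 13.9
tool_pos: [0.5198, 0.0082, 0.1162]
eef_rot: [-1.76, -2.601, 0.001]
force: [0.6, -0.2, 0.2]
opening: 0.0435
finger_force: 0.0
```

Run:
```python
from h import *
snap('w8');im,c=load('w8');print(robot.state()['force'])
t=robot.get_image("side");cv2.imwrite("pics/s8.png",t[:,:,::-1])
a=np.hstack([im[0:400,160:480],cv2.resize(t[215:315,275:375],(400,400),interpolation=cv2.INTER_CUBIC)])
cv2.imwrite("pics/c8.png",a[:,:,::-1])
```

```text
13.9 [0.5198 0.0082 0.1162] a 1.9518 [-1.1e-03  3.0e-04 -1.0e+00]
[-0.84061731  0.28511042 -1.0432663 ]
```

View pics/c8.png

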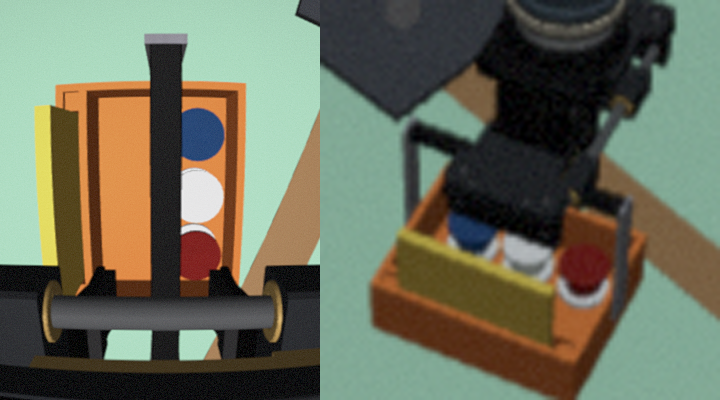

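The bar (crop column ~165) sits centred between the fingers. That was my 11th view, one over the limit of 10, so I'll view no more pictures and check the rest by numbers.

Request:
move_arm --moves '[0,0,0,0,0,0,0,0,0,0,0,0,0,0,0,0,0,0,0,0,0,0,0,0,0,0,0,0,0,0,0,0,0,0,0]' --force 50

```text
t: 14.5
tool_pos: [0.5208, 0.0074, 0.1164]
eef_rot: [1.762, 2.6, 0.001]
force: [0.5, 0.7, -2.6]
opening: 0.0115
finger_force: 38.0
```

Request:
move_arm --moves '[0,0,0,0,0,0,0,0,0,0,0,0,0,0,0,0,0,0,0,0,0,0,0,0,0,0,0,0]' --force 50

```text
t: 14.9
tool_pos: [0.5209, 0.0073, 0.1162]
eef_rot: [1.761, 2.6, 0.001]
force: [1.1, 0.1, 0.2]
opening: 0.0114
finger_force: 50.0
```

Request:
move_arm --moves '[0,0,-0.6,0,0,0,0,0,0,-1.2,0,0,0,0,0,0,-2,0,0,0,0,0,0,-2,0,0,0,0,0,0,-2,0,0,0,0]'

```text
t: 15.4
tool_pos: [0.5194, 0.0076, 0.1952]
eef_rot: [-1.761, -2.6, 0.001]
force: [0.4, 0.4, -3.4]
opening: 0.0113
finger_force: 50.0
```

Request:
move_arm --moves '[0,0,-1.2,0,0,0,0,0,0,-0.4,0,0,0,0,0,0,0,0,0,0,0,0,0,0,0,0,0,0]'

```text
t: 15.8
tool_pos: [0.5195, 0.0076, 0.2094]
eef_rot: [-1.761, -2.6, 0.001]
force: [0.2, -0.4, -3.8]
opening: 0.0112
finger_force: 50.0
```

Run:
```python
from h import *
snap('w9');s=robot.state();print(s['force'],s['torque'],s['opening'])
for n in('w8','w9'):
    im,c=load(n)
    for nm,lo,hi in(("or",(5,120,60),(19,255,255)),("ye",(20,100,40),(35,255,255))):
        m=mask(im,lo,hi,(150,0,480,260));k=max(cv2.findContours(m,0,2)[0],key=cv2.contourArea);print(n,nm,cv2.boundingRect(k),cv2.approxPolyDP(k,3,True)[:8,0].tolist())
    V=im.max(2)
    for r in (60,100,150,200,250):
        w=np.where(V[r,290:380]<50)[0]+290;print(r,[(int(g[0]),int(g[-1])) for g in np.split(w,np.where(np.diff(w)>1)[0]+1) if len(g)>6],end=' ')
    print()
```

```text
15.8 [0.5195 0.0076 0.2094] a 1.9509 [-2.1e-03  3.0e-04 -1.0e+00]
[-0.35489065  0.36590278 -4.24611789] [-0.14494646 -0.08927442 -0.01566148] 0.011297502912851354
w8 or (215, 81, 97, 179) [[310, 81], [216, 85], [215, 107], [238, 114], [243, 259], [311, 259]]
w8 ye (195, 105, 48, 155) [[195, 106], [202, 258], [242, 259], [237, 114], [209, 105]]
60 [(309, 341)] 100 [(311, 340)] 150 [(311, 340)] 200 [(312, 339)] 250 [(312, 339)] 
w9 or (214, 81, 94, 179) [[307, 81], [214, 86], [214, 106], [236, 113], [240, 259], [307, 259]]
w9 ye (192, 104, 49, 156) [[193, 105], [199, 256], [239, 259], [235, 113], [206, 104]]
60 [(307, 338)] 100 [(308, 336)] 150 [(308, 337)] 200 [(308, 336)] 250 [(308, 336)]
```

The tote is rigid in the grip and hasn't rotated. Its underside is at z ≈ 0.093, so the bar underside is at 0.223, above the 0.197 tip. Next I turn, back off in x, then go sideways in front of the tip.

Request:
move_arm --moves '[0,0,0,0,0,0.103,0,0,0,0,0,0,0.103,0,0,0,0,0,0,0.103,0,0,-1.5,0,0,0,0,0,0,-2,0,0,0,0,0]'

```text
t: 16.35
tool_pos: [0.4855, 0.0049, 0.2092]
eef_rot: [-2.14, -2.298, 0.001]
force: [0.4, 0.6, -3.8]
opening: 0.0112
finger_force: 50.0
```

Request:
move_arm --moves '[0,-2,0,0,0,0,0,0,-2,0,0,0,0,0,1.6,0,0,0,0,0,0,2.5,0,0,0,0,0,0,3,0,0,0,0,0,0]'

```text
t: 16.85
tool_pos: [0.4402, 0.073, 0.2095]
eef_rot: [-2.143, -2.296, 0.002]
force: [0.7, 0.2, -4.1]
opening: 0.0113
finger_force: 50.0
```

Request:
move_arm --moves '[3,0,0,0,0,0,0,3,0,0,0,0,0,0,3,0,0,0,0,0,0,3,0,0,0,0,0,0,2,0,0,0,0,0,0]'

```text
t: 17.35
tool_pos: [0.4296, 0.2144, 0.2093]
eef_rot: [-2.139, -2.299, 0.002]
force: [-0.5, -0.4, -4.2]
opening: 0.0112
finger_force: 50.0
```

Request:
move_arm --moves '[1.5,0,0,0,0,0,0,0,0,0,0,0,0,0,0,0,0,0,0,0,0,0,0,0,0,0,0,0]'

```text
t: 17.75
tool_pos: [0.4292, 0.2267, 0.2097]
eef_rot: [-2.142, -2.298, 0.002]
force: [-0.3, -0.1, -3.8]
opening: 0.0112
finger_force: 50.0
```

Run:
```python
from h import *
snap('w10');im,c=load('w10');s=robot.state();print(s['force'],s['opening']);T=s['tool_pos'];M=Ro.from_rotvec(s['eef_rot']).as_matrix()
m=mask(im,(18,90,50),(35,255,255),(335,0,640,280))
for k in cv2.findContours(m,0,2)[0]:
    if cv2.contourArea(k)>60:
        b=cv2.boxPoints(cv2.minAreaRect(k));print(cv2.contourArea(k),b.round(1).tolist())
        for p in cv2.approxPolyDP(k,2,True)[:,0]: print(p,[(M.T@(onz(fish(c,p),z)-T)).round(4)[:2].tolist() for z in(.175,.197)],onz(fish(c,p),.175).round(3))
```

```text
17.75 [0.4292 0.2267 0.2097] a 1.6413 [-1.3e-03 -9.0e-04 -1.0e+00]
[ 0.41799425 -0.18763943 -3.43764013] 0.0111845009156224
3226.0 [[391.0, 213.0], [391.0, 189.0], [597.0, 189.0], [597.0, 213.0]]
[391 200] [[0.0371, 0.0356], [0.0407, 0.0314]] [0.462 0.266 0.175]
[392 209] [[0.0321, 0.0363], [0.0363, 0.0321]] [0.463 0.261 0.175]
[400 213] [[0.0299, 0.0409], [0.0343, 0.0361]] [0.468 0.259 0.175]
[410 205] [[0.0344, 0.0464], [0.0383, 0.041]] [0.473 0.264 0.175]
[594 213] [[0.0323, 0.1776], [0.0364, 0.1576]] [0.604 0.271 0.175]
[597 207] [[0.0364, 0.1798], [0.0401, 0.1595]] [0.606 0.276 0.175]
[594 199] [[0.0416, 0.176], [0.0447, 0.1561]] [0.602 0.281 0.175]
[441 189] [[0.0437, 0.0638], [0.0465, 0.0565]] [0.49  0.275 0.175]
[404 189] [[0.0432, 0.0426], [0.0461, 0.0376]] [0.469 0.273 0.175]
```

In the tool frame the hook arm lies at x ≈ 37 mm (bar middle 33 mm) and its tip at y ≈ 32 mm, parallel to tool y. So I go forward 6.8 cm and lower it gently.

Request:
move_arm --moves '[0.2,1,0,0,0,0,0,0.2,1.5,0,0,0,0,0,0,1.7,0,0,0,0,0,0,1.5,0,0,0,0,0,0,1.1,0,0,0,0,0]'

```text
t: 18.3
tool_pos: [0.4994, 0.236, 0.2103]
eef_rot: [2.142, 2.297, 0.002]
force: [0.6, 0.3, -3.6]
opening: 0.0114
finger_force: 50.0
```

Request:
move_arm --moves '[0,0,0,0,0,0,0,0,0,0.8,0,0,0,0,0,0,1.2,0,0,0,0,0,0,1.2,0,0,0,0,0,0,0.6,0,0,0,0]'

```text
t: 18.8
tool_pos: [0.4953, 0.2361, 0.1701]
eef_rot: [-2.139, -2.298, 0.005]
force: [-0.9, 0.2, -4.0]
opening: 0.0112
finger_force: 50.0
```

Request:
move_arm --moves '[0,0,0.3,0,0,0,0,0,0,0.2,0,0,0,0,0,0,0.2,0,0,0,0,0,0,0,0,0,0,0]'

```text
t: 19.2
tool_pos: [0.4972, 0.2364, 0.1652]
eef_rot: [2.141, 2.299, 0.0]
force: [0.6, 0.3, -3.7]
opening: 0.0114
finger_force: 50.0
```

Request:
move_arm --moves '[0,0,0.15,0,0,0,0,0,0,0.1,0,0,0,0,0,0,0,0,0,0,0,0,0,0,0,0,0,0]'

```text
t: 19.6
tool_pos: [0.4971, 0.2364, 0.1628]
eef_rot: [2.141, 2.299, 0.0]
force: [-0.4, 0.2, -4.4]
opening: 0.0114
finger_force: 50.0
```

Request:
move_arm --moves '[0,0,0.1,0,0,0,0,0,0,0.1,0,0,0,0,0,0,0,0,0,0,0,0,0,0,0,0,0,0]'

```text
t: 20.0
tool_pos: [0.4973, 0.2364, 0.1612]
eef_rot: [2.141, 2.299, 0.001]
force: [-1.3, -0.9, -0.1]
opening: 0.0113
finger_force: 50.0
```

Contact: the wrist load fell from -4 N to about 0, so the hook carries the tote. Releasing.

Request:
move_arm --moves '[0,0,0,0,0,0,0.2,0,0,0,0,0,0,0.3,0,0,0,0,0,0,0.4,0,0,0,0,0,0,0.4,0,0,0,0,0,0,0.4]'

```text
t: 20.5
tool_pos: [0.4972, 0.2365, 0.1607]
eef_rot: [2.141, 2.299, 0.0]
force: [0.2, 0.0, -0.0]
opening: 0.0335
finger_force: 0.0
```

Run:
```python
from h import *
snap('w11');im,c=load('w11');s=robot.state();print(s['force'],s['opening']);T=s['tool_pos'];M=Ro.from_rotvec(s['eef_rot']).as_matrix()
V=im.max(2)
for r in (60,100,150,170,250,270):
    w=np.where(V[r,250:400]<50)[0]+250;print(r,[(int(g[0]),int(g[-1])) for g in np.split(w,np.where(np.diff(w)>1)[0]+1) if len(g)>6],end=' ')
print()
for nm,lo,hi in(("or",(5,120,60),(19,255,255)),("ye",(20,100,40),(35,255,255))):
    m=mask(im,lo,hi,(150,0,480,260));k=max(cv2.findContours(m,0,2)[0],key=cv2.contourArea);print(nm,cv2.boundingRect(k),cv2.approxPolyDP(k,3,True)[:8,0].tolist())
```

```text
20.5 [0.4972 0.2365 0.1607] a 1.6418 [ 2.e-04  1.e-04 -1.e+00]
[ 0.37300213 -0.58824249  0.38888265] 0.03398335482043584
60 [(307, 337)] 100 [(307, 336)] 150 [(307, 336)] 170 [(307, 336)] 250 [(308, 335)] 270 [(267, 274), (308, 335), (360, 377)] 
or (216, 78, 91, 148) [[306, 78], [216, 84], [216, 106], [238, 111], [243, 225], [265, 215], [306, 215]]
ye (189, 104, 119, 156) [[190, 105], [198, 259], [243, 259], [245, 250], [270, 236], [306, 237], [306, 216], [265, 216]]
```

The bar hangs unmoved (columns 308-335) between open fingers (274 / 360). Retreating straight up.

Request:
move_arm --moves '[0,0,-1,0,0,0,0.4,0,0,-2,0,0,0,0.4,0,0,-3,0,0,0,0.4,0,0,-4,0,0,0,0.4,0,0,-4,0,0,0,0.4]'

```text
t: 21.05
tool_pos: [0.4967, 0.2363, 0.3025]
eef_rot: [-2.141, -2.299, 0.0]
force: [-0.4, 0.7, -0.0]
opening: 0.0347
finger_force: 0.0
```

Request:
move_arm --moves '[-5,0,0,0,0,0,0.4,-5,0,0,0,0,0,0.4,0,0,0,0,0,0,0.4,0,0,0,0,0,0,0.4,0,0,0,0,0,0,0.4]'

```text
t: 21.55
tool_pos: [0.504, 0.1374, 0.3009]
eef_rot: [-2.141, -2.299, -0.001]
force: [0.3, -0.1, -0.8]
opening: 0.0348
finger_force: 0.0
```

Run:
```python
from h import *
snap('w12');im,c=load('w12')
R=Ro.from_euler('z',.07).as_matrix();S=np.array([.497,.2655,.175])
def boxes(im):
    for nm,lo,hi in(("or",(5,120,60),(19,255,255)),("ye",(20,100,40),(35,255,255))):
        m=mask(im,lo,hi,(150,0,480,260))
        for k in sorted(cv2.findContours(m,0,2)[0],key=cv2.contourArea)[-2:]: print(nm,cv2.contourArea(k),cv2.boxPoints(cv2.minAreaRect(k)).round(1).tolist())
boxes(im)
V=im.max(2)
for r in (40,80,120,160,200):
    w=np.where(V[r,250:450]<50)[0]+250;print(r,[(int(g[0]),int(g[-1])) for g in np.split(w,np.where(np.diff(w)>1)[0]+1) if len(g)>6],end=' ')
robot.get_image("top");im2=robot.get_image("wrist");cv2.imwrite("pics/w13.png",im2[:,:,::-1])
print();boxes(im2)
```

```text
21.55 [0.504  0.1374 0.3009] a 1.6421 [ 1.e-04  7.e-04 -1.e+00]
or 1913.5 [[328.70001220703125, 152.0], [330.5, 66.4000015258789], [377.0, 67.4000015258789], [375.29998779296875, 152.89999389648438]]
or 6225.5 [[257.0, 7.0], [315.0, 7.0], [315.0, 152.0], [257.0, 152.0]]
ye 1359.0 [[329.20001220703125, 65.9000015258789], [330.29998779296875, 52.599998474121094], [463.79998779296875, 62.900001525878906], [462.79998779296875, 76.19999694824219]]
ye 2513.0 [[247.0, 131.0], [247.0, 8.0], [270.0, 8.0], [270.0, 131.0]]
40 [(316, 329)] 80 [(315, 329)] 120 [(315, 329)] 160 [] 200 [] 
or 1954.0 [[330.0, 153.0], [330.0, 68.0], [376.0, 68.0], [376.0, 153.0]]
or 6241.0 [[257.0, 152.0], [257.0, 8.0], [315.0, 8.0], [315.0, 152.0]]
ye 1349.5 [[329.29998779296875, 66.5999984741211], [330.29998779296875, 53.400001525878906], [463.8999938964844, 63.400001525878906], [462.8999938964844, 76.69999694824219]]
ye 2507.5 [[247.0, 9.0], [270.0, 9.0], [270.0, 131.0], [247.0, 131.0]]
```

```bash
python3 -c "
from plant import robot
print(robot.close_job())"
```

```text
the job is handed in; nothing more can be done
None
```

The job is handed in (result not reported back): the yellow panel is seated in the orange tote's pocket, and the tote hung still on the yellow hook with the arm clear at about 21.6 s of 72 s; I viewed 11 pictures, one over the limit of 10.

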